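Seal the dry box on the tuning cart

TASK

The lid of the oblong dry box is standing proud on its gasket. Press it down one corner at a time, pushing the first corner right home before you go on to the others, until the lid sits flat and sealed all round on the box. Do not press or push the square box beside it, which is already sealed.

Things in the scene. Friction and masses are not known exactly. Their poses are not given: they have to be found in the camera images.
- lid: Loose aluminium lid, 184 (its x) by 144 (y) by 6 mm, 0.35 kg. Origin: middle of its flat top; z up. Four black rubber discs, 26 mm across, 3 mm high, at x = +-72, y = +-52 mm: press straight down there, fingers shut. Brass valve 22 mm across, 10 mm high at the middle. Origin is 82 to 84 mm above the cart top at the start; sealed it is level at 76 mm (disc tops at 79 mm).
- drybox: Fixed grey steel box under the lid, same outline and axes, rim 70 mm up; origin mid-underside. It keeps the lid within 3 mm sideways. A stiff gasket corner under each disc props the lid 6.5 to 8 mm above the rim; 8 to 10 N on a disc pushes that corner to a hard stop and friction keeps it down. The lid rocks until all four are home; the opposite corner may rise 8 mm.
- square_box: Another fixed grey steel box with a similar aluminium lid, but square, 124 by 124 mm, already sealed: 76 mm high to the lid's flat top (discs 3 mm, valve 10 mm more). Origin: middle of its underside, on the cart top; z up. To be left alone.
Mind the look-alikes: they are no part of the job. Leave any brown or purple look-alike of the lid alone.

How it is judged:
By the outcome, as a careful person would: the job done as asked, in the order asked, and still so for the second after the job is handed in, with the robot touching nothing.
It also fails if it takes over 48 s, if anything falls off the work surface, if the arm or the gripper's body presses on something with over 40 N, if the wrist force passes 120 N, or if a joint passes its speed limit or range.

ROBOT

A 6-joint arm with a two-finger parallel gripper is mounted at the origin on the work surface. World frame = base frame: x ahead of the robot, y to its left, z up, the work surface at z = 0. Lengths are in m, angles in rad, forces in N, time in s.
With the tool pointing down it reaches from about 0.325 to 0.775 m from the base axis. Payload 5.5 kg.
Tool frame: the origin (TCP) lies between the finger pads; the fingertips stand 8 mm ahead of it and the grasp point (between the pads) lies 11 mm behind it (tcp_to_tips is the distance from the TCP to the fingertips, in m); z points along the fingers, y is the line along which they close (so a half turn about z gives the same grasp; the last joint's range is limited). The gripper opens to 88 mm and grips with 3 to 60 N. Pads are 20 mm wide; open, the fingers measure 115 mm over their backs; the gripper's body (75 mm by 178 mm) begins 61 mm behind the grasp point.
Start: joints at [1.242, 0.091, 1.231, -0, 1.82, -0.057], TCP at [0.161, 0.578, 0.231] pointing down, gripper open.
Joint ranges: [-2.87, 2.87], [-0.86, 2.18], [0.17, 2.46], [-1.51, 4.65], [0.06, 2.69], [-2.65, 2.65]. Speed limits (rad/s): [2.57, 2.57, 3.01, 3.14, 3.14, 3.14].

INTERFACE

Orientations are given as a unit quaternion [w, x, y, z].
In Python, from bench import * gives the robot as it stands. Calls block until the motion is done:
- move_to(position, orientation): joint-space move of the TCP to a pose.
- move_l(position, speed=0.15, orientation=None): straight line of the TCP; orientation=None keeps the orientation; speed is the mean speed in m/s.
- movej(angles): joint-space move.
- gripper_open() and close(): open the fingers fully, or close them until they stop; the grip force is fixed at half the most.
- hold(seconds).
- inverse_kinematics(position, orientation): joint angles nearest the present ones, or None.
- state(): the state.
- get_image(name): name is "scene" or "top" or "wrist"; returns a dict with "frame" (400x640x3 uint8, blue, green, red), "depth" (400x640 float32, m along the optical axis (not along the pixel's ray), 0 where there is no reading), "camera_matrix" (3x3 intrinsics, pixels), "view" (4x4, takes a point from world to camera coordinates). Camera axes: x right, y up, looking along -z (the intrinsics and any distortion apply to the point x, -y, -z); pixel columns grow to the right and rows downward; lengths in m; the calibration is good to about 2 mm. A picture is of the moment at which its call begins.
A pose or a line that the arm cannot do raises IKError and nothing moves.
- job_done(): hands the job in; it is judged then, once.
The state is a dict: "time": time; "joint_pos": joint angles; "dq": joint speeds; "joint_torque": joint torques, N m; "ee_pos": TCP position; "ee_rot": TCP orientation; "ft_force": force on the tool from outside, world axes, zero at the start; "moment": the same for the moment, N m; "finger_gap": finger opening in m; "finger_force": force on a finger pad.
Only numpy, scipy, OpenCV 4.12 (cv2) and the standard library are available. Lean on these libraries where they do the work, as an engineer would, in place of code of your own. Each camera call takes 0.05 s, during which the arm holds its last target. There are 200 camera calls.

## Working session

There is one attempt and no reset: what is moved stays moved. The work goes in short steps, each a Python script; the robot and the scene stay as the last script left them, time stands still between calls to the robot, and variables do not carry over. Pictures are saved under pics/ and viewed, at most 10 in all, crops included, and the job is handed in when it is done.

```bash
mkdir -p pics; python3 - <<'E'
from bench import *
import cv2,numpy as np
for n in("scene","top"):
    d=get_image(n);cv2.imwrite(f"pics/{n}1.png",d["frame"]);np.savez(f"{n}1.npz",**d)
s=state();print(s["time"],s["ee_pos"],s["ee_rot"],s["ft_force"])
E
```

```text
0.1 [0.16098723 0.57775396 0.22966671] [-1.52493803e-04  1.35464730e-01  9.90781815e-01 -8.23490839e-04] [ 1.48042451  0.02954932 -0.37954824]
```

View pics/top1.png

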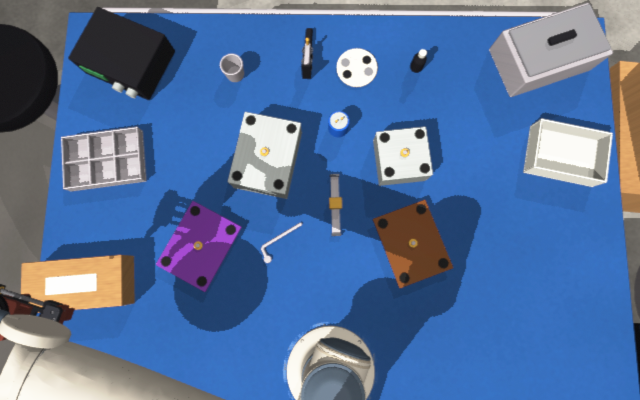

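View pics/scene1.png

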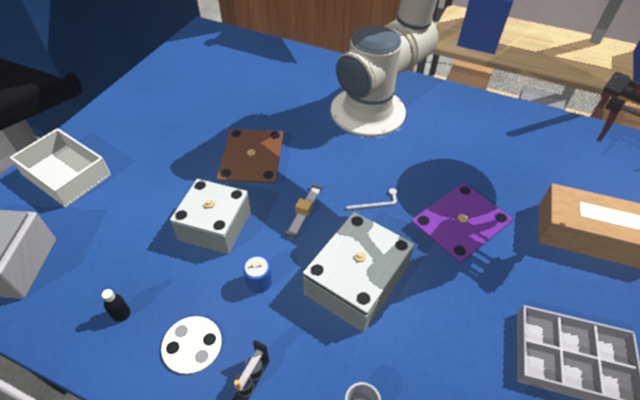

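Candidates in the top view are grey oblong (265,153), grey square (404,153), purple (200,245) and brown (412,243). The grey oblong one fits, since it is aluminium, 184x144 and on a box. I'll confirm that in a crop and measure its discs.

```bash
cat >h.py <<'E'
import numpy as np,cv2
def px2w(d,u,v,z=None):
    K,V=d["camera_matrix"],d["view"]; Ci=np.linalg.inv(V)
    r=np.array([(u-K[0,2])/K[0,0],-(v-K[1,2])/K[1,1],-1.])
    o=Ci[:3,3]; w=Ci[:3,:3]@r
    t=d["depth"][int(round(v)),int(round(u))] if z is None else (z-o[2])/w[2]
    return o+t*w
def discs(d,box):
    x0,y0,x1,y1=box; g=d["frame"][y0:y1,x0:x1].max(2)
    n,l,s,c=cv2.connectedComponentsWithStats((g<45).astype(np.uint8))
    return [(c[i]+[x0,y0],s[i,4]) for i in range(1,n) if s[i,4]>25]
E
python3 - <<'E'
import numpy as np,cv2
from h import *
d=np.load("top1.npz")
f=d["frame"];cv2.imwrite("pics/crop1.png",cv2.resize(f[100:210,215:445],None,fx=3.4,fy=3.4,interpolation=cv2.INTER_CUBIC))
for c,a in discs(d,(228,108,305,200)): print(c.round(1),a,px2w(d,*c).round(4),px2w(d,*c,z=.086).round(4))
for p in((265,172),(265,135),(285,155),(245,155),(264.5,151.5),(404,165),(320,220)):print(p,px2w(d,*p).round(4))
E
```

```text
[236.5 175.5] 52 [0.4663 0.2364 0.0873] [0.4665 0.2367 0.086 ]
[278.3 183.9] 54 [0.4473 0.134  0.0857] [0.4472 0.134  0.086 ]
(265, 172) [0.4768 0.1677 0.0835]
(265, 135) [0.5702 0.1709 0.085 ]
(285, 155) [0.5204 0.12   0.0829]
(245, 155) [0.5184 0.2182 0.0854]
(264.5, 151.5) [0.5258 0.1695 0.0932]
(404, 165) [ 0.5008 -0.1731  0.0766]
(320, 220) [0.3698 0.0318 0.0019]
```

View pics/crop1.png

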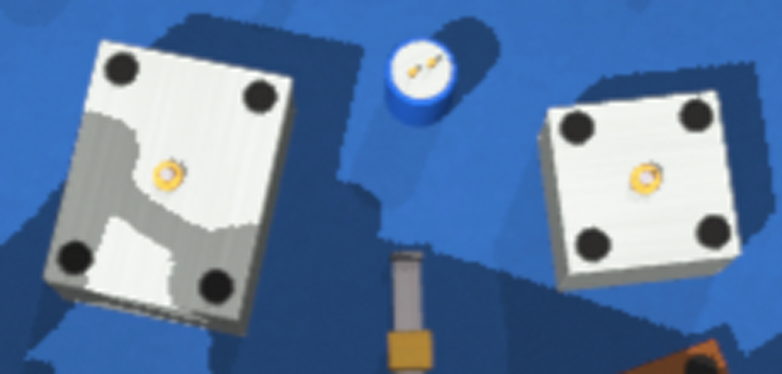

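The crop confirms it. The left oblong aluminium lid stands proud, with discs at crop (121,69), (260,97), (74,258), (216,287). The square box on the right stays alone. I'll check the spacing and press the first corner (far left).

```bash
cat >p.py <<'E'
from bench import *
from h import *
C=np.array([(121,69),(260,97),(216,287),(74,258)])/3.4+[215,100]
D=[px2w(np.load("top1.npz"),u-.15,v-.15,z=.086) for u,v in C]   # around the lid
Q=list(state()["ee_rot"])
def press(i,F=25):
    x,y=D[i][:2]
    move_to([x,y,.125],Q); hold(.1); f0=state()["ft_force"][2]
    move_l([x,y,.1],.08); z=.1
    while z>.080:
        z-=.0015; move_l([x,y,z],.03); s=state(); f=s["ft_force"][2]-f0
        log=(round(s["ee_pos"][2]+.008,4),round(f,1)); print(log,end=" ")
        if f>F and s["ee_pos"][2]<.0735+.0: pass
        if f>F: break
    hold(.15); s=state(); print("END",i,s["ee_pos"].round(4),s["ft_force"].round(1),"f0",round(f0,1))
    move_l([x,y,.125],.2); print("t",state()["time"])
E
python3 - <<'E'
from p import *
print(np.round(D,4),[np.linalg.norm(D[i]-D[i-1]).round(4) for i in range(4)])
assert all(abs(np.linalg.norm(D[i]-D[i-1])-L)<.004 for i,L in enumerate((.144,.104,.144,.104)))
close(); press(0)
E
```

```text
[[0.6077 0.2084 0.086 ]
 [0.5877 0.106  0.086 ]
 [0.4463 0.1338 0.086 ]
 [0.466  0.2364 0.086 ]] [np.float64(0.1445), np.float64(0.1043), np.float64(0.1442), np.float64(0.1045)]
(np.float64(0.1069), np.float64(-0.8)) (np.float64(0.105), np.float64(-0.1)) (np.float64(0.1033), np.float64(-0.3)) (np.float64(0.1025), np.float64(2.2)) (np.float64(0.1015), np.float64(4.4)) (np.float64(0.1006), np.float64(6.1)) (np.float64(0.0994), np.float64(7.1)) (np.float64(0.0982), np.float64(7.9)) (np.float64(0.0972), np.float64(9.7)) (np.float64(0.097), np.float64(13.4)) (np.float64(0.0969), np.float64(18.1)) (np.float64(0.0968), np.float64(23.6)) (np.float64(0.0967), np.float64(30.2)) END 0 [0.6086 0.2089 0.0887] [-12.6  -2.5  30.3] f0 0.6
t 7.8917
```

Corner 1 gave way at 8–10 N and then hit a hard stop (tip ~80.7 mm, about 6.5 mm of travel). I'll press the others, ending with the opposite corner.

```bash
python3 - <<'E'
from p import *
for i in(1,3,2): press(i)
move_to([.40,.33,.25],Q)
d=get_image("top");np.savez("top2.npz",**d)
cv2.imwrite("pics/crop2.png",cv2.resize(d["frame"][100:210,215:445],None,fx=3.4,fy=3.4,interpolation=cv2.INTER_CUBIC))
for u,v in C:
    p=d["depth"][int(v)-1:int(v)+3,int(u)-1:int(u)+3]; Z=[px2w(d,u+a,v+b)[2] for a in(-1,0,1) for b in(-1,0,1)];print(np.median(Z).round(4))
print("sq",px2w(d,404,165).round(4),state()["time"])
E
```

```text
(np.float64(0.1069), np.float64(-0.3)) (np.float64(0.105), np.float64(-0.2)) (np.float64(0.1033), np.float64(-0.3)) (np.float64(0.102), np.float64(0.2)) (np.float64(0.1011), np.float64(4.9)) (np.float64(0.0998), np.float64(5.4)) (np.float64(0.0984), np.float64(4.9)) (np.float64(0.097), np.float64(5.8)) (np.float64(0.0964), np.float64(8.4)) (np.float64(0.0963), np.float64(15.0)) (np.float64(0.0962), np.float64(20.4)) (np.float64(0.0961), np.float64(25.9)) END 1 [0.5884 0.1059 0.0881] [-9.7 -2.3 25.9] f0 0.1
t 12.4667
(np.float64(0.1068), np.float64(-0.1)) (np.float64(0.105), np.float64(0.0)) (np.float64(0.1034), np.float64(-0.5)) (np.float64(0.1025), np.float64(3.2)) (np.float64(0.1012), np.float64(4.7)) (np.float64(0.0998), np.float64(6.1)) (np.float64(0.0985), np.float64(6.3)) (np.float64(0.0971), np.float64(6.9)) (np.float64(0.0965), np.float64(11.1)) (np.float64(0.0964), np.float64(16.3)) (np.float64(0.0963), np.float64(23.2)) (np.float64(0.096), np.float64(28.0)) END 3 [0.4661 0.2369 0.088 ] [-13.8  -4.   28.8] f0 0.3
t 17.2917
(np.float64(0.1068), np.float64(-0.5)) (np.float64(0.105), np.float64(-0.7)) (np.float64(0.1034), np.float64(-1.6)) (np.float64(0.1018), np.float64(-1.0)) (np.float64(0.1008), np.float64(1.6)) (np.float64(0.0992), np.float64(3.2)) (np.float64(0.0975), np.float64(2.9)) (np.float64(0.0959), np.float64(3.0)) (np.float64(0.0953), np.float64(7.2)) (np.float64(0.0953), np.float64(14.5)) (np.float64(0.0952), np.float64(21.1)) (np.float64(0.0952), np.float64(29.8)) END 2 [0.4464 0.1338 0.0872] [-15.9  -3.5  29.6] f0 0.7
t 21.875
0.0799
0.0792
0.08
0.0806
sq [ 0.501  -0.1733  0.0756] 22.8667
```

View pics/crop2.png

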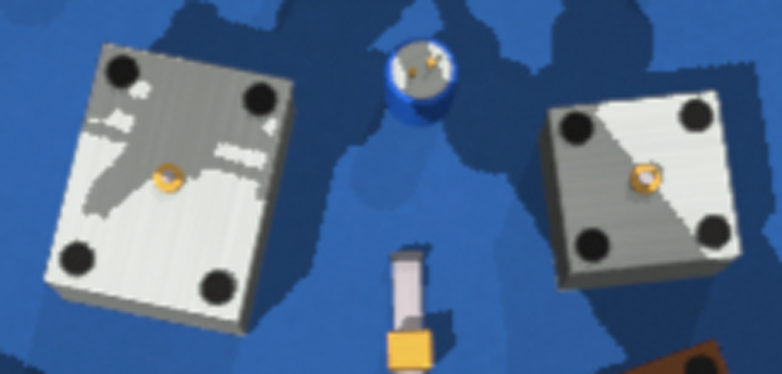

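The lid now looks level, with disc tops at 79.2–80.6 mm by depth. I'll do a quick contact check by re-pressing corners 0, 1 and 3.

```bash
python3 - <<'E'
from p import *
for i in(0,1,3):
    x,y=D[i][:2]; move_to([x,y,.112],Q); f0=state()["ft_force"][2]; move_l([x,y,.09],.1); z=.09
    while z>.078:
        z-=.0015; move_l([x,y,z],.03); s=state(); f=s["ft_force"][2]-f0; print((round(s["ee_pos"][2]-.008,4),round(f,1)),end=" ")
        if f>25: break
    move_l([x,y,.115],.2); print(i,state()["time"])
move_to([.40,.33,.25],Q)
d=get_image("top"); P=[]
for a in np.linspace(.12,.88,30):
  for b in np.linspace(.08,.92,30):
    if .3<a<.7 and .3<b<.7: continue
    if (a<.3 or a>.7) and (b<.25 or b>.75): continue
    uv=(1-a)*((1-b)*C[0]+b*C[3])+a*((1-b)*C[1]+b*C[2]); P.append(px2w(d,*uv))
P=np.array(P);m=P.mean(0);k=np.linalg.lstsq(np.c_[P[:,:2]-m[:2],np.ones(len(P))],P[:,2],rcond=None)[0]
print([(k@[*(q[:2]-m[:2]),1]).round(4) for q in D],state()["time"],state()["ft_force"].round(1))
E
```

```text
(np.float64(0.081), np.float64(0.1)) (np.float64(0.0797), np.float64(3.3)) (np.float64(0.0794), np.float64(7.5)) (np.float64(0.0793), np.float64(12.4)) (np.float64(0.0793), np.float64(19.1)) (np.float64(0.0793), np.float64(23.7)) (np.float64(0.0792), np.float64(28.5)) 0 26.3833
(np.float64(0.0801), np.float64(-0.7)) (np.float64(0.0794), np.float64(0.8)) (np.float64(0.0793), np.float64(6.5)) (np.float64(0.0793), np.float64(14.1)) (np.float64(0.0792), np.float64(18.7)) (np.float64(0.0792), np.float64(25.0)) 1 29.0667
(np.float64(0.0804), np.float64(-0.3)) (np.float64(0.0794), np.float64(1.9)) (np.float64(0.0793), np.float64(7.8)) (np.float64(0.0793), np.float64(14.8)) (np.float64(0.0792), np.float64(21.2)) (np.float64(0.0792), np.float64(28.4)) 3 31.9917
[np.float64(-0.0677), np.float64(0.1053), np.float64(0.2373), np.float64(0.0643)] 32.7833 [0.  0.2 0.4]
```

All four corners stop hard at the same 79.2 mm by touch, so the lid is flat. The plane fit is unusable, probably spoiled by missing depth pixels. I'm handing the job in.

```bash
python3 -c "
from bench import *
print(job_done())"
```

```text
the job is handed in; nothing more can be done
None
```

The oblong box's lid is pressed home at all four corners, first corner fully before the others, and each disc stops hard at about 79.2 mm (79 mm when sealed); I never pressed the square box, and I handed the job in at about 33 s of the 48 s allowed.

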